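# Set the dust gate to its third click

### The arm

A 7-joint arm with a two-finger parallel gripper is mounted at the origin on the work surface. World frame = base frame: x ahead of the robot, y to its left, z up, the work surface at z = 0. Lengths are in m, angles in degrees, forces in N, time in s.
With the tool pointing down it reaches from about 0.425 to 0.875 m from the base axis. Payload 4.7 kg.
Tool frame: the origin (TCP) lies between the finger pads; the fingertips stand 19 mm ahead of it and the grasp point (between the pads) is the TCP; x points along the fingers, z is the direction in which the jaws open and shut, and the axes are right-handed (so a half turn about x gives the same grasp; the last joint's range is limited). The gripper opens to 87 mm and grips with 3 to 60 N. Pads are 19 mm wide; open, the fingers measure 117 mm over their backs; the gripper's body (75 mm by 190 mm) begins 51 mm behind the grasp point.
Start: joints at [72.771, 18.392, -4.016, 83.108, 1.295, 78.541, -3.26], TCP at [0.201, -0.618, 0.242] pointing down, gripper open.
Joint ranges: [-163.93, 163.93], [-17.29, 119.83], [-79.2, 71.16], [3.27, 140.29], [-89.18, 269.18], [5.43, 117.66], [-154.24, 154.24]. Speed limits (degrees/s): [147.25, 147.25, 180, 180, 180, 180, 180].

### API

Orientations are given as [roll, pitch, yaw] about the fixed x, y, z axes, in that order (R = Rz(yaw) Ry(pitch) Rx(roll)).
In Python, from cell import monitor, read_camera, camera_model, env, regions_of gives the robot as it stands. The module is installed in compiled form; this text tells all that it offers.
- The arm moves only by the tool step_arm, never from a script. Its argument "deltas" is a list of rows, each a list of 5 numbers: the gripper's target within -1 to 1 (fully open at 1, half-way at 0, shut at -1), then the shift along the tool's x, y, z in m, then the turn about the tool's x in degrees. A call has 1 to 12 rows; each row is the pose to reach, as a shift and turn from the pose commanded when the call began, along the tool's axes at that moment; what a row does not reach only later rows make up. A row lasts 1/8 s, in which the tool goes at most 62.5 mm and 10.7 degrees, less where a joint would pass 70% of its speed; a pose out of reach is approached as far as the arm can. A call with a gripper value outside its range is refused whole. The fingers move at their own pace and stop on an object; "newtons" is the grip in N (left out, the last holds). Time passes only in rows, so rows that repeat a pose let the fingers close. It gives the time, the measured TCP pose, the force and the opening at its end, in the units of the state.
- monitor.get_obs(): the state, without advancing time (a new reading comes with each control period).
- read_camera(name): name is "scene" or "top" or "wrist"; returns (picture, depth): 400x640x3 uint8, red, green, blue; 400x640 float32, m along the optical axis (not along the pixel's ray), 0 where there is no reading.
- camera_model(name): a dict with "fx", "fy", "cx", "cy" (pixels), "xyz" and "attitude" of the camera in the world. Camera axes: x right, y down, z forward; pixel columns grow to the right and rows downward; lengths in m; the calibration is good to about 2 mm. A picture is of the moment at which its call begins: read the wrist's pose just before it. camera_model takes no time and is no camera call; for the wrist camera it gives the pose at the moment of the call.
- env.sign_off(): hands the job in, once; it reports no verdict.
Trained networks look in the newest picture that a camera, given by its name, has taken for a name from the list of things; names that differ only in an ending like _2 or _b are one class to them, and where a whole thing is asked for, a point or a joint stands for the part that bears it (a point fixed in the world has none). Each returns a list of dicts, best first, with "p" (0 to 1); they miss things now and then, are a little off and sometimes report something else, mostly with a low value. They report only what shows in the picture. A call takes as long as a camera call.
- regions_of(camera, thing): "pixels" (400x640 bool, what is visible of it) and "pixel" ([column, row] in pixels, amid what is visible of it).
The state is a dict: "time_s": time; "qpos": joint angles; "joint_velocities": joint speeds; "effort": joint torques, N m; "tool_pos": TCP position; "tool_rot": TCP orientation; "force": force on the tool from outside, world axes, zero at the start; "wrist_torque": the same for the moment, N m; "grip_width": finger opening in m.
Only numpy, scipy, OpenCV 4.12 (cv2) and the standard library are available. Lean on these libraries where they do the work, as an engineer would, in place of code of your own. Each camera call takes 0.05 s, during which the arm holds its last target. There are 200 camera calls.

### The job

The dust-extraction gate on the sanding bench has been left part open. With a fingertip, push its yellow T-handle fully home against the red stop (closed), then push it back out, counting the clicks by feel, and leave it resting in the third click from closed without ever going past that click. Only push the handle, never pinch it between the fingers, do not force it hard against the stop, and leave the other things on the bench where they are.

Things in the scene. Friction and masses are not known exactly. Their poses are not given: they have to be found in the camera images.
- gate: Grey steel box screwed to the bench, 150 (x) x 250 (y) x 85 mm high, 76 mm pipe leaving its +x side. Origin: centre of its underside on the bench, z up. The handle slides along its y in a black slot, mid-top. A red stop block (50 x 24 x 12 mm high) lies on top at the slot's closed end (-y), a like black one at the +y end; a silver strip with six black ticks 20 mm apart marks the settings.
- lever (a joint): Handle travel, m: 0 closed (home at the red stop), growing along the box's +y to 0.100 (black stop). Spring detents at 0, 0.020 (first click), 0.040, 0.060 (third), 0.080, 0.100. Leaving one takes 5 to 8 N at first, falling towards the hump 10 mm on; just past it the handle snaps ahead by itself into the next click and stays. Starts near the first or second click.
- handle_top (a point): Centre of the top of the handle's yellow crossbar, 135 mm above the bench; in the box's frame x 0, y = joint value - 0.050, z 0.135. Crossbar: 90 mm long (box x), 16 mm thick (box y, the sliding direction), 30 mm high; its underside is 105 mm above the bench, 8 mm over the stop blocks' tops; a thin stem under its middle carries it.
- glue: White glue bottle with green cap, 58 mm across, 130 mm tall, standing on the bench: leave alone. Origin: centre of its underside.
- sander_block: Black sanding block with a cork top, 65 by 100 by 36 mm high, lying on the bench: leave alone. Origin: centre of its underside.
- pencil: Flat yellow carpenter's pencil, 15 by 170 by 8 mm, lying on the bench: leave alone. Origin: underside, near its middle.
- screwdriver: Red-handled screwdriver, 200 mm long, lying on the bench: leave alone. Origin: under its middle.

How it is judged:
By the outcome, as a careful person would: the job done as asked, in the order asked, and still so for the second after the job is handed in, with the robot touching nothing.
It also fails if it takes over 58 s, if anything falls off the work surface, if the arm or the gripper's body presses on something with over 40 N, if the wrist force passes 120 N, or if a joint passes its speed limit or range.

## Working session

There is one attempt and no reset: what is moved stays moved. The work goes in short steps, Python scripts to look and compute and a tool call to move; the robot and the scene stay as the last step left them, time stands still between calls to the robot, and variables do not carry over. Pictures are saved under pics/ and viewed, about 8 in all and at most 12, crops included, and the job is handed in when it is done.

Besides the shell and the picture viewer there is one more tool, called after "Request:" as name([rows], argument=value, ...), one row to a line, values as JSON. step_arm: Moves the arm, as the interface text tells. Its arguments: {"type":"object","properties":{"deltas":{"type":"array"},"newtons":{"type":"number"}},"required":["deltas"]}

```bash
mkdir -p pics; cat > h.py <<'E'
import numpy as np, cv2
from cell import monitor, read_camera, camera_model, env, regions_of
from scipy.spatial.transform import Rotation as R
def save(n,p): cv2.imwrite('pics/'+n+'.png',p[:,:,::-1])
E
python3 - <<'E'
from h import *
o=monitor.get_obs(); print({k:np.round(o[k],3) for k in ('time_s','tool_pos','tool_rot','force','grip_width')})
a,d=read_camera('scene');b,e=read_camera('top')
print(camera_model('scene'),camera_model('top'))
save('s',a);save('t',b)
for c in('scene','top'):
  for n in('gate','lever','handle_top','glue'):
    print(c,n,[(round(r['p'],2),np.round(r['pixel']),int(r['pixels'].sum())) for r in regions_of(c,n)][:3])
E
```

```text
{'time_s': np.float64(0.0), 'tool_pos': array([ 0.201, -0.618,  0.24 ]), 'tool_rot': array([-176.428,   89.89 ,  111.609]), 'force': array([0.067, 0.114, 0.267]), 'grip_width': np.float64(0.087)}
{'fx': 394.51979872436425, 'fy': 394.51979872436425, 'cx': 321.63800807704354, 'cy': 196.30744062797712, 'xyz': array([1.30530492, 0.46813608, 0.74243613]), 'attitude': array([-127.23557825,   -0.59729001,  119.29996867])} {'fx': 386.28711331023584, 'fy': 386.28711331023584, 'cx': 319.5039862983661, 'cy': 196.086263922773, 'xyz': array([0.53731172, 0.04666041, 1.0305262 ]), 'attitude': array([-1.78304691e+02, -6.66403851e-02, -8.99689347e+01])}
scene gate [(0.93, array([271., 197.]), 5315)]
scene lever [(0.51, array([265., 175.]), 178)]
scene handle_top [(0.61, array([268., 172.]), 189)]
scene glue [(0.81, array([338., 190.]), 652), (0.48, array([265., 172.]), 128)]
top gate [(0.63, array([373., 193.]), 7527), (0.61, array([450., 164.]), 408)]
top lever [(0.82, array([388., 198.]), 383)]
top handle_top [(0.86, array([389., 200.]), 292)]
top glue [(0.7, array([315., 242.]), 469)]
```

View pics/t.png

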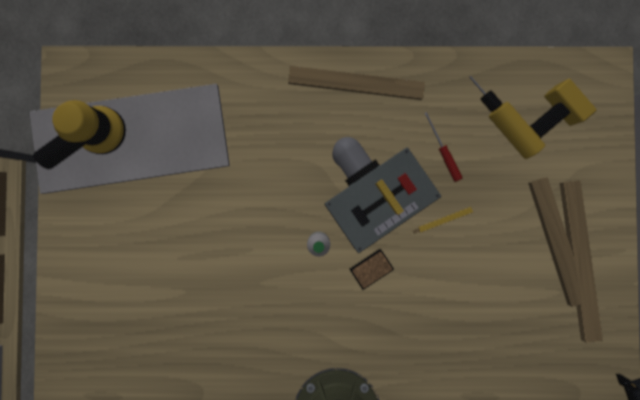

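View pics/s.png

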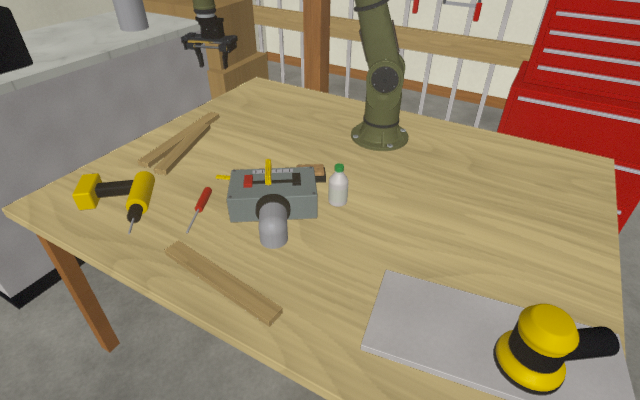

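The top view shows the gate with the red stop at (407,184), the black stop at (361,215) and the yellow bar at (390,197). The glue is at (318,243), and the pencil and screwdriver lie off the red end. Next I'll work out the geometry.

```bash
cat >> h.py <<'E'
def cloud(name,d):
    m=camera_model(name); v,u=np.mgrid[:400,:640]
    P=np.stack([(u-m['cx'])/m['fx']*d,(v-m['cy'])/m['fy']*d,d],-1)
    return P@R.from_euler('xyz',m['attitude'],degrees=True).as_matrix().T+m['xyz']
def gate(verbose=1):
    a,d=read_camera('top'); P=cloud('top',d)
    roi=np.zeros((400,640),bool); roi[140:255,320:445]=1
    h=cv2.cvtColor(a,cv2.COLOR_RGB2HSV); hh,s,v=[h[...,i].astype(int) for i in range(3)]
    top=roi&(abs(P[...,2]-.085)<.008)
    (cx,cy),wh,an=cv2.minAreaRect((P[top][:,:2]*1000).astype(np.float32))
    red=roi&((hh<8)|(hh>172))&(s>150)&(v>60)&(P[...,2]>.08)
    yel=roi&(hh>15)&(hh<35)&(s>130)&(v>80)&(P[...,2]>.115)
    r=P[red].mean(0); y=P[yel]
    return dict(box=(cx,cy,wh,an),red=r,yel=y.mean(0),yn=len(y),yrect=cv2.minAreaRect((y[:,:2]*1000).astype(np.float32)),yz=np.median(y[:,2]),rn=red.sum(),a=a)
E
python3 - <<'E'
from h import *
g=gate(); a=g.pop('a'); print(g)
save('tc',cv2.resize(a[130:270,300:480],None,fx=4,fy=4,interpolation=cv2.INTER_CUBIC))
b,an=g['box'][:2],g['box'][3]
for t in (an,an+90,an+180,an+270):
  u=np.array([np.cos(np.radians(t)),np.sin(np.radians(t))]); print(t,u,'red',(g['red'][:2]*1000-b)@u,'yel',(g['yel'][:2]*1000-b)@u)
E
```

```text
{'box': (549.6610717773438, -106.57078552246094, (283.5469970703125, 280.2793273925781), 83.8828125), 'red': array([ 0.59552305, -0.16511907,  0.09714961]), 'yel': array([ 0.562692  , -0.11494412,  0.14236757]), 'yn': 245, 'yrect': ((567.590576171875, -50.61608123779297), (189.86865234375, 73.9458999633789), 86.0107421875), 'yz': np.float64(0.13510631157412933), 'rn': np.int64(156)}
83.8828125 [0.10656235 0.99430602] red -53.32775651852924 yel -6.937048415149795
173.8828125 [-0.99430602  0.10656235] red -51.83987974876403 yel -13.849013725583015
263.8828125 [-0.10656235 -0.99430602] red 53.32775651852923 yel 6.937048415149791
353.8828125 [ 0.99430602 -0.10656235] red 51.839879748764055 yel 13.84901372558302
```

View pics/tc.png

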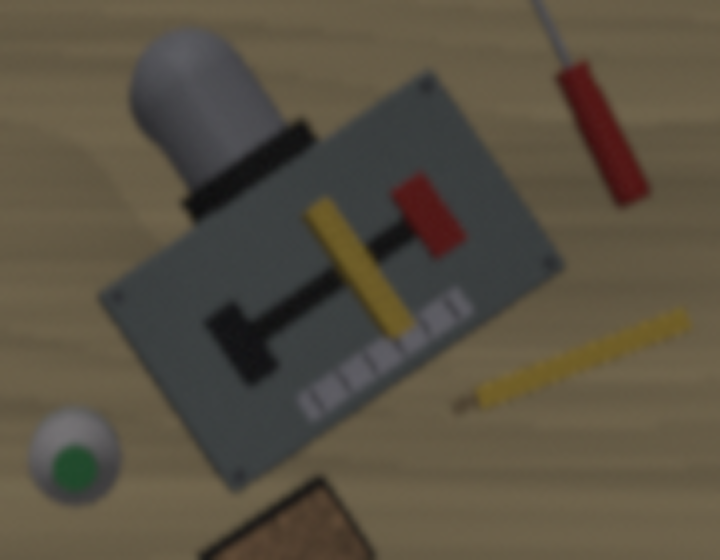

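The crop shows the top-face corners at crop pixels (430,70), (562,268), (235,490) and (100,298), and the bar running from (320,203) to (400,335). I'll intersect the rays with the known heights.

```bash
cat >> h.py <<'E'
def ray(name,u,v,z):
    m=camera_model(name); d=R.from_euler('xyz',m['attitude'],degrees=True).apply([(u-m['cx'])/m['fx'],(v-m['cy'])/m['fy'],1])
    return (m['xyz']+d*(z-m['xyz'][2])/d[2])[:2]
E
python3 - <<'E'
from h import *
f=lambda x,y,z: ray('top',300+(x+.5)/4-.5,130+(y+.5)/4-.5,z)
c=np.array([f(*p,.085) for p in((430,70),(562,268),(235,490),(100,298))]); print(c)
print([np.linalg.norm(c[i]-c[(i+1)%4]) for i in range(4)])
cen=c.mean(0); y=(c[2]+c[3]-c[0]-c[1]); y/=np.linalg.norm(y); x=np.array([y[1],-y[0]])
print('cen',cen,'yaxis',y,np.degrees(np.arctan2(y[1],y[0])),'xaxis',x)
bar=np.array([f(320,203,.135),f(400,335,.135)]);print(bar,'len',np.linalg.norm(bar[0]-bar[1]))
print([((b-cen)@x,(b-cen)@y) for b in bar])
for n,p in dict(red=(428,215),blk=(241,344)).items():
  q=f(*p,.097)-cen; print(n,q@x,q@y)
o=monitor.get_obs(); M=R.from_euler('xyz',o['tool_rot'],degrees=True).as_matrix(); print(M.round(4),o['tool_pos'],o['time_s'])
E
```

```text
[[ 0.68585417 -0.16979056]
 [ 0.56414753 -0.24989723]
 [ 0.42863521 -0.04928986]
 [ 0.54562257  0.03303235]]
[np.float64(0.1457037588364377), np.float64(0.2420886331787305), np.float64(0.14304889604141371), np.float64(0.24658068959311685)]
cen [ 0.55606487 -0.10898633] yaxis [-0.56428336  0.82558118] 124.35254134356886 xaxis [0.82558118 0.56428336]
[[ 0.60040381 -0.09397963]
 [ 0.5238525  -0.14001287]] len 0.08932615868156313
[(np.float64(0.04507342122815913), np.float64(-0.012630474632350917)), (np.float64(-0.04410169352810552), np.float64(-0.007438025016723796))]
red 0.0010732194066062303 -0.06893130297975496
blk 0.0006204488115278876 0.06871316086673965
[[-0.000e+00  9.508e-01  3.097e-01]
 [-1.000e-04  3.097e-01 -9.508e-01]
 [-1.000e+00 -0.000e+00  1.000e-04]] [ 0.20123375 -0.61807455  0.24158562] 0.55
```

Request:
step_arm([
  [-1,0,0.4825,-0.4174,-106],
  [-1,0,0.4825,-0.4174,-106],
  [-1,0,0.4825,-0.4174,-106],
  [-1,0,0.4825,-0.4174,-106],
  [-1,0,0.4825,-0.4174,-106],
  [-1,0,0.4825,-0.4174,-106],
  [-1,0,0.4825,-0.4174,-106],
  [-1,0,0.4825,-0.4174,-106],
  [-1,0,0.4825,-0.4174,-106],
  [-1,0,0.4825,-0.4174,-106],
  [-1,0,0.4825,-0.4174,-106],
  [-1,0,0.4825,-0.4174,-106],
], newtons=20)

```text
time_s: 2.05
tool_pos: [0.5309, -0.0713, 0.2415]
tool_rot: [-176.4, 90.0, -142.3]
force: [-0.4, -1.0, 0.6]
grip_width: 0.0008
```

```bash
cat >> h.py <<'E'
cen=np.array([.55606,-.10899]); yb=np.array([-.5643,.8256]); xb=np.array([.8256,.5643])
def st():
    o=monitor.get_obs(); M=R.from_euler('xyz',o['tool_rot'],degrees=True).as_matrix(); q=o['tool_pos'][:2]-cen
    print('t',round(o['time_s'],2),'box xy',(q@xb).round(4),(q@yb).round(4),'z',o['tool_pos'][2].round(4),'F along x,y,z',(o['force'][:2]@xb).round(2),(o['force'][:2]@yb).round(2),o['force'][2].round(2)); return o,M
E
python3 - <<'E'
from h import *
o,M=st(); print(M.round(3), 'tool y heading',np.degrees(np.arctan2(M[1,1],M[0,1])))
a,d=read_camera('wrist'); save('w',a); print(camera_model('wrist'))
P=cloud('wrist',d)
r=regions_of('wrist','handle_top'); print([(x['p'],x['pixel']) for x in r])
if r:
  Q=P[r[0]['pixels']]; Q=Q[abs(Q[:,2]-.135)<.005]; q=Q[:,:2]-cen; c=np.c_[q@xb,q@yb]*1000; print(cv2.minAreaRect(c.astype(np.float32)),c.mean(0),np.median(Q[:,2]))
h=cv2.cvtColor(a,cv2.COLOR_RGB2HSV); red=((h[...,0]<8)|(h[...,0]>172))&(h[...,1]>150)&(abs(P[...,2]-.097)<.004)
q=P[red][:,:2]-cen; c=np.c_[q@xb,q@yb]*1000; print('red',len(c)); 
if len(c): print(cv2.minAreaRect(c.astype(np.float32)),c.min(0),c.max(0))
E
```

```text
t 2.05 box xy 0.0004 0.0453 z 0.2415 F along x,y,z -0.86 -0.6 0.59
[[-0.    -0.561  0.828]
 [-0.     0.828  0.561]
 [-1.    -0.    -0.   ]] tool y heading 124.09943787907852
{'fx': 329.66379078918203, 'fy': 329.66379078918203, 'cx': 321.7543597765985, 'cy': 195.855250920734, 'xyz': array([ 0.48495352, -0.00251386,  0.38476773]), 'attitude': array([1.62348267e+02, 8.42741988e-02, 3.39129500e+01])}
[(0.58, [327.9, 233.5])]
((0.9446296691894531, -3.306105852127075), (1.6231534481048584, 86.84994506835938), 89.91909790039062) [ 3.55030762 -3.26499879] 0.13254458547468156
red 0
```

View pics/w.png

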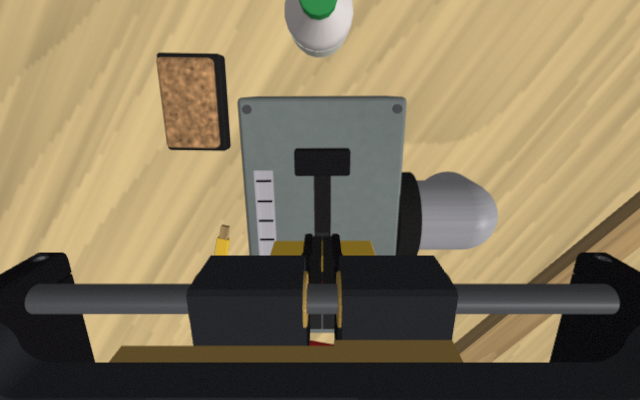

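The wrist view shows box +y pointing up. The closed fingers are centred over the slot (322,240) on the +y side of the bar. The bar edge is at about y=-0.003, so the handle is at about the second click. I'll descend and then push toward closed.

Request:
step_arm([
  [-1,0.056,0,0,0],
  [-1,0.112,0,0,0],
  [-1,0.112,0,0,0],
  [-1,0.112,-0.01,0,0],
  [-1,0.112,-0.02,0,0],
  [-1,0.112,-0.028,0,0],
  [-1,0.112,-0.03,0,0],
  [-1,0.112,-0.03,0,0],
])

```text
time_s: 3.15
tool_pos: [0.5477, -0.0966, 0.1297]
tool_rot: [17.1, 90.0, 51.1]
force: [0.5, 0.1, -0.2]
grip_width: 0.0002
```

Request:
step_arm([
  [-1,0,-0.003,0,0],
  [-1,0,-0.005,0,0],
  [-1,0,-0.007,0,0],
  [-1,0,-0.009,0,0],
  [-1,0,-0.009,0,0],
])

```text
time_s: 3.78
tool_pos: [0.5514, -0.1023, 0.1295]
tool_rot: [113.8, 89.8, 147.9]
force: [-4.3, 4.5, 3.7]
grip_width: 0.0003
```

```bash
python3 -c "
from h import *
st()"
```

```text
t 3.77 box xy -0.0001 0.0081 z 0.1295 F along x,y,z -0.99 6.12 3.73
```

Request:
step_arm([
  [-1,0,-0.003,0,0],
  [-1,0,-0.006,0,0],
  [-1,0,-0.009,0,0],
  [-1,0,-0.012,0,0],
  [-1,0,-0.015,0,0],
  [-1,0,-0.018,0,0],
  [-1,0,-0.021,0,0],
  [-1,0,-0.024,0,0],
  [-1,0,-0.027,0,0],
  [-1,0,-0.03,0,0],
  [-1,0,-0.032,0,0],
  [-1,0,-0.032,0,0],
])

```text
time_s: 5.28
tool_pos: [0.5709, -0.1315, 0.1296]
tool_rot: [-69.5, 89.9, -35.5]
force: [-0.6, 0.1, 0.3]
grip_width: 0.0001
```

```bash
python3 -c "
from h import *
st()"
```

```text
t 5.28 box xy -0.0004 -0.0269 z 0.1296 F along x,y,z -0.42 0.4 0.27
```

Request:
step_arm([
  [-1,0,-0.002,0,0],
  [-1,0,-0.004,0,0],
  [-1,0,-0.006,0,0],
  [-1,0,-0.006,0,0],
])

```text
time_s: 5.78
tool_pos: [0.5736, -0.1351, 0.1295]
tool_rot: [115.5, 89.9, 149.6]
force: [-2.2, 2.7, 1.5]
grip_width: 0.0004
```

```bash
python3 -c "
from h import *
st()"
```

```text
t 5.78 box xy -0.0003 -0.0314 z 0.1295 F along x,y,z -0.27 3.44 1.47
```

Request:
step_arm([
  [-1,0,-0.001,0,0],
  [-1,0,-0.002,0,0],
  [-1,0,-0.002,0,0],
])

```text
time_s: 6.15
tool_pos: [0.5736, -0.1352, 0.1295]
tool_rot: [114.0, 89.8, 148.1]
force: [-6.9, 5.2, 5.2]
grip_width: 0.0003
```

```bash
python3 - <<'E'
from h import *
st()
a,_=read_camera('top'); save('t2',cv2.resize(a[130:270,300:480],None,fx=4,fy=4,interpolation=cv2.INTER_CUBIC))
E
```

```text
t 6.15 box xy -0.0003 -0.0315 z 0.1295 F along x,y,z -2.77 8.21 5.18
```

View pics/t2.png

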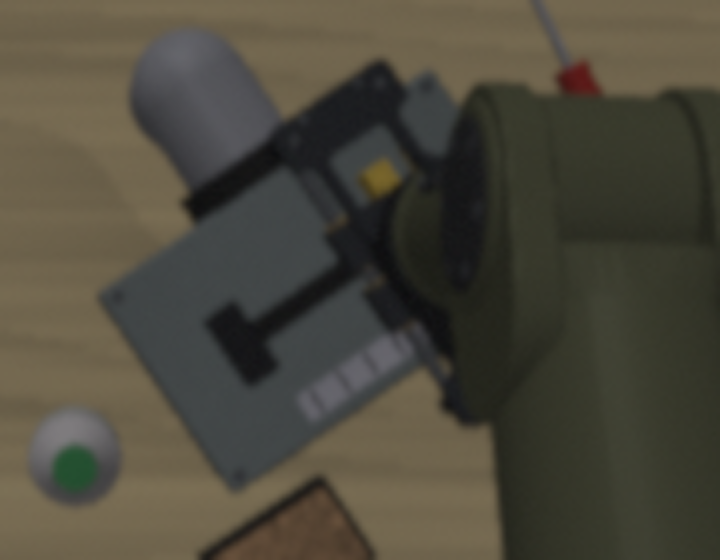

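The force rose from 3.4 to 8.2 N with no motion, 40 mm from the first contact, so the handle is at the stop. The top view shows only the bar's end, at (380,178) beside the hand. Next I'll back off, hop over the bar and come down on the -y side.

Request:
step_arm([
  [-1,0,0.01,0,0],
  [-1,0,0.02,0,0],
  [-1,-0.05,0.02,0,0],
  [-1,-0.055,0.02,0,0],
  [-1,-0.055,-0.02,0,0],
  [-1,-0.055,-0.058,0,0],
  [-1,-0.055,-0.058,0,0],
  [-1,-0.055,-0.058,0,0],
  [-1,-0.03,-0.058,0,0],
  [-1,0,-0.058,0,0],
  [-1,0,-0.058,0,0],
  [-1,0,-0.058,0,0],
])

```text
time_s: 7.7
tool_pos: [0.6079, -0.1846, 0.1308]
tool_rot: [-48.1, 89.9, -14.0]
force: [0.4, -0.3, 0.1]
grip_width: 0.0004
```

```bash
python3 - <<'E'
from h import *
o,M=st(); print(M[:,1].round(3))
a,d=read_camera('wrist'); save('w2',a)
a,_=read_camera('top'); save('t3',cv2.resize(a[130:270,300:480],None,fx=4,fy=4,interpolation=cv2.INTER_CUBIC))
E
```

```text
t 7.7 box xy 0.0002 -0.0917 z 0.1308 F along x,y,z 0.12 -0.49 0.11
[-0.561  0.828 -0.001]
```

View pics/w2.png

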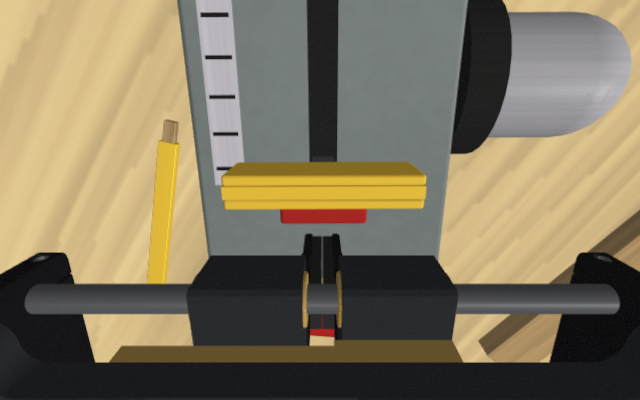

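The wrist view shows the bar up against the red stop, at (323,190), with the fingers on its -y side at (322,240). Now I'll push out slowly, starting by finding contact.

Request:
step_arm([
  [-1,0,0.01,0,0],
  [-1,0,0.02,0,0],
  [-1,0,0.024,0,0],
  [-1,0,0.026,0,0],
  [-1,0,0.027,0,0],
  [-1,0,0.027,0,0],
])

```text
time_s: 8.55
tool_pos: [0.595, -0.1664, 0.1303]
tool_rot: [-66.7, 89.5, -32.7]
force: [8.2, -6.9, -5.6]
grip_width: 0.0002
```

```bash
python3 -c "
from h import *
st()"
```

```text
t 8.55 box xy -0.0003 -0.0693 z 0.1303 F along x,y,z 2.86 -10.27 -5.61
```

Request:
step_arm([
  [-1,0,0.001,0,0],
  [-1,0,0.002,0,0],
  [-1,0,0.003,0,0],
  [-1,0,0.003,0,0],
])

```text
time_s: 9.05
tool_pos: [0.5921, -0.162, 0.1302]
tool_rot: [-63.6, 89.7, -29.6]
force: [4.3, -2.8, -1.1]
grip_width: 0.0005
```

```bash
python3 -c "
from h import *
st()"
```

```text
t 9.05 box xy -0.0002 -0.0641 z 0.1302 F along x,y,z 1.98 -4.75 -1.11
```

Request:
step_arm([
  [-1,0,0.001,0,0],
  [-1,0,0.002,0,0],
  [-1,0,0.003,0,0],
  [-1,0,0.004,0,0],
  [-1,0,0.005,0,0],
  [-1,0,0.005,0,0],
])

```text
time_s: 9.8
tool_pos: [0.5875, -0.1559, 0.1293]
tool_rot: [126.9, 89.9, 161.0]
force: [-0.6, 0.2, -0.3]
grip_width: 0.0004
```

```bash
python3 -c "
from h import *
st()"
```

```text
t 9.8 box xy -0.0005 -0.0565 z 0.1293 F along x,y,z -0.39 0.53 -0.3
```

Request:
step_arm([
  [-1,0,0.002,0,0],
  [-1,0,0.004,0,0],
  [-1,0,0.006,0,0],
  [-1,0,0.007,0,0],
  [-1,0,0.008,0,0],
  [-1,0,0.008,0,0],
])

```text
time_s: 10.55
tool_pos: [0.5837, -0.1501, 0.1296]
tool_rot: [-69.2, 89.9, -35.2]
force: [0.8, -2.2, -1.1]
grip_width: 0.0005
```

```bash
python3 -c "
from h import *
st()"
```

```text
t 10.55 box xy -0.0004 -0.0495 z 0.1296 F along x,y,z -0.59 -2.27 -1.09
```

Click one: force zero at -0.0565, contact again at -0.0495. On to click two.

Request:
step_arm([
  [-1,0,0.002,0,0],
  [-1,0,0.004,0,0],
  [-1,0,0.006,0,0],
  [-1,0,0.008,0,0],
  [-1,0,0.009,0,0],
  [-1,0,0.01,0,0],
  [-1,0,0.011,0,0],
  [-1,0,0.012,0,0],
  [-1,0,0.012,0,0],
])

```text
time_s: 11.68
tool_pos: [0.5764, -0.1393, 0.1295]
tool_rot: [127.0, 90.0, 161.1]
force: [-0.0, -0.7, 0.2]
grip_width: 0.0005
```

```bash
python3 -c "
from h import *
st()"
```

```text
t 11.68 box xy -0.0003 -0.0365 z 0.1295 F along x,y,z -0.39 -0.55 0.23
```

Request:
step_arm([
  [-1,0,0.002,0,0],
  [-1,0,0.004,0,0],
  [-1,0,0.006,0,0],
  [-1,0,0.007,0,0],
  [-1,0,0.008,0,0],
  [-1,0,0.008,0,0],
])

```text
time_s: 12.42
tool_pos: [0.5725, -0.1335, 0.1296]
tool_rot: [-71.5, 89.9, -37.5]
force: [1.9, -1.5, -1.4]
grip_width: 0.0004
```

```bash
python3 -c "
from h import *
st()"
```

```text
t 12.43 box xy -0.0003 -0.0295 z 0.1296 F along x,y,z 0.75 -2.34 -1.37
```

Click two, with the same pattern 20 mm on. The last push is to just past the hump, and slower.

Request:
step_arm([
  [-1,0,0.002,0,0],
  [-1,0,0.004,0,0],
  [-1,0,0.006,0,0],
  [-1,0,0.007,0,0],
  [-1,0,0.008,0,0],
  [-1,0,0.009,0,0],
  [-1,0,0.01,0,0],
  [-1,0,0.011,0,0],
  [-1,0,0.0115,0,0],
  [-1,0,0.012,0,0],
  [-1,0,0.012,0,0],
])

```text
time_s: 13.8
tool_pos: [0.5654, -0.1231, 0.1295]
tool_rot: [141.4, 90.0, 175.5]
force: [0.3, 0.7, -0.4]
grip_width: 0.0003
```

```bash
python3 - <<'E'
from h import *
st()
a,d=read_camera('wrist'); save('w3',a)
E
```

```text
t 13.8 box xy -0.0003 -0.0169 z 0.1295 F along x,y,z 0.67 0.38 -0.41
```

View pics/w3.png

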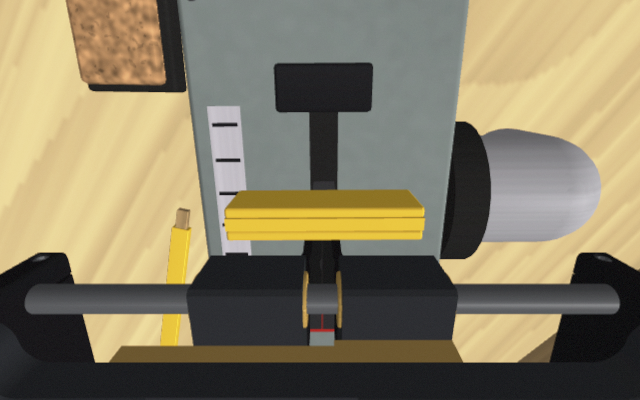

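The bar has snapped ahead of the finger, with no force left, and is near the third tick from closed. I'll back off, lift and check from above.

Request:
step_arm([
  [-1,0,-0.01,0,0],
  [-1,0,-0.025,0,0],
  [-1,-0.05,-0.025,0,0],
  [-1,-0.1,-0.025,0,0],
  [-1,-0.11,-0.06,0,0],
  [-1,-0.11,-0.12,0,0],
  [-1,-0.11,-0.17,0,0],
  [-1,-0.11,-0.2,0,0],
  [-1,-0.11,-0.2,0,0],
  [-1,-0.11,-0.2,0,0],
])

```text
time_s: 15.1
tool_pos: [0.6774, -0.2884, 0.2391]
tool_rot: [82.1, 89.9, 116.2]
force: [-0.5, 0.3, 0.6]
grip_width: 0.0003
```

```bash
python3 - <<'E'
from h import *
st()
a,d=read_camera('top'); P=cloud('top',d)
h=cv2.cvtColor(a,cv2.COLOR_RGB2HSV)
m=(h[...,0]>15)&(h[...,0]<35)&(h[...,1]>130)&(abs(P[...,2]-.135)<.006); m[:140]=0;m[255:]=0;m[:,:320]=0;m[:,445:]=0
n,l,s,c=cv2.connectedComponentsWithStats(m.astype(np.uint8)); k=1+s[1:,4].argmax(); print(s[k])
q=ray('top',*c[k],.135)-cen; print('bar box x,y',q@xb,q@yb,'joint',q@yb+.05)
save('t4',cv2.resize(a[130:270,300:480],None,fx=4,fy=4,interpolation=cv2.INTER_CUBIC))
E
```

```text
t 15.1 box xy -0.0011 -0.2166 z 0.2391 F along x,y,z -0.22 0.56 0.59
[370 186  25  33 252]
bar box x,y 0.0014886719196960732 0.010522208034052651 joint 0.06052220803405266
```

View pics/t4.png

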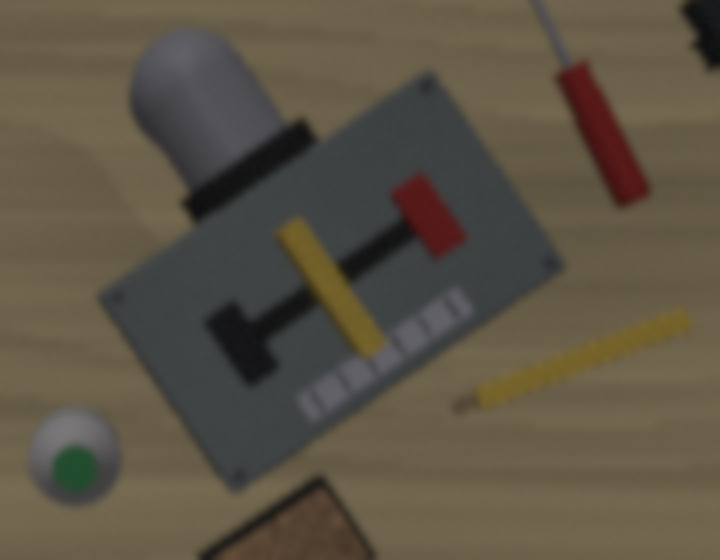

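The handle reads 0.0605 m, which is the third click. The bar is at (330,287), the glue, sanding block, pencil and screwdriver haven't moved, and the arm is clear.

```bash
python3 -c "
from cell import env
print(env.sign_off())"
```

```text
the job is handed in; nothing more can be done
None
```

The gate handle is resting in the third click from closed, and I handed the job in at about 15 s.

- **Closing:** With the gripper shut, I pushed the handle from about the second click onto the red stop. There the force rose to about 8 N along the slide with no movement. That was 40 mm from first contact, which matches two clicks of travel.
- **Opening:** I moved to the other side of the bar and pushed it out slowly. Clicks one and two each showed the force drop to zero past the hump, then contact again, 20 mm apart. I pushed just past the third hump, the handle snapped ahead, and I stopped there.
- **Final check:** With the arm backed well clear, the top camera put the handle at 0.0605 m; the third click is 0.060. The glue bottle, sanding block, pencil and screwdriver look unmoved.
- **Small disagreements:** The contact points suggested a finger about 22 mm wide where I had assumed 19 mm. The closed contact read about 1 mm off the camera estimate. I used the felt contacts instead, and no check failed.

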